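# Rock two brick slips on the surface plate and reject the warped one

### The job

One of the two buff brick slips lying on the granite surface plate is warped: press gently on their corners, one at a time, to find the one that rocks, holding the rocking corner down for a moment until it bears on the plate. Then pick that slip up and lay it gently, flat and face up, in the red reject tray. Leave the sound slip where it lies and the other things on the bench undisturbed; the clay is brittle, so never press hard.

Things in the scene. Friction and masses are not known exactly. Their poses are not given: they have to be found in the camera images.
- slip_1: buff clay brick slip, 215 x 65 x 22 mm, about 0.5 to 0.65 kg, face up. Origin: centre of its underside; x along it, y across its 65 mm width, z up. It stands on a 22 x 14 mm pad, 4 mm tall, at each corner. Looks just like slip_2; either may be the warped one. A sound slip bears on all four and stays still when pressed. Brittle: push 3 to 8 N, never over 25 N, knocks included: come down slowly
- slip_2: as slip_1 in look, size, pads and frame. The warped one of the two has one pad, any of the four, about 3 mm short: unloaded it lies level on the other three. Only a push near that corner (12 mm in from the end, 10 mm from the side; about 1.5 N starts it) tips it about 0.05 rad over the diagonal: the pressed point sinks about 2 mm, then comes up hard; let go, it rocks back
- plate: dark grey granite surface plate, 340 (x) x 630 (y) x 50 mm, fixed, flat and level. Origin: centre of its underside, on the table; its top is 50 mm above that. Both slips lie on it at any yaw
- plate_top (a point): centre of the plate's top face
- tray: red plastic reject tray, fixed, open on top, 290 (x) x 170 (y) x 30 mm outside, walls and floor 5 mm thick. Origin: centre of its underside; x along its length
- tray_in (a point): centre of the tray's inner floor; inside 280 x 160 mm, walls rising 25 mm above it
- straightedge: bystander: bare steel straightedge bar, 150 x 14 x 8 mm, loose, lying on the plate near its -y end, origin under its centre, x along it
- bolster: bystander: steel brick bolster (wide chisel) with an orange grip, about 200 x 60 mm, loose on the table beyond the tray, x along it
- pencil: bystander: flat red carpenter's pencil, 160 x 12 x 8 mm, loose, lying on the plate near its +y end, origin under its centre, x along it
- folding_rule: bystander: folded white and yellow rule, 235 x 30 x 16 mm, loose, origin under its centre, x along it
- brush: bystander: hand brush lying on the table, loose, x along it
- trowel: bystander: bricklayer's trowel with a wooden handle, about 320 mm long, loose, x along it, blade to +x
Mind the look-alikes: they are no part of the job. Leave any turquoise look-alike of the slip_2 alone.

How it is judged:
By the outcome, as a careful person would: the job done as asked, in the order asked, and still so for the second after the job is handed in, with the robot touching nothing.
It also fails if it takes over 72 s, if anything falls off the work surface, if the arm or the gripper's body presses on something with over 40 N, if the wrist force passes 120 N, or if a joint passes its speed limit or range.

### The arm

A 6-joint arm with a two-finger parallel gripper is mounted at the origin on the work surface. World frame = base frame: x ahead of the robot, y to its left, z up, the work surface at z = 0. Lengths are in m, angles in rad, forces in N, time in s.
With the tool pointing down it reaches from about 0.275 to 1 m from the base axis. Payload 8.4 kg.
Tool frame: the origin (TCP) lies midway between the tips of the shut fingers; the grasp point (between the pads) lies 19 mm behind it; z points along the fingers, y is the line along which they close (so a half turn about z gives the same grasp; the last joint's range is limited). The gripper opens to 85 mm and grips with 20 to 120 N. Pads are 22 mm wide; open, the fingers measure 114 mm over their backs; the gripper's body (76 mm by 85 mm) begins 54 mm behind the grasp point. The pads swing forward as they close: fully open they stand 13 mm farther back than shut.
Start: joints at [1.207, 0.353, 1.633, -0, 1.155, -0.002], TCP at [0.221, 0.585, 0.231] pointing down, gripper open.
Joint ranges: [-2.63, 2.63], [-0.92, 2.1], [0.06, 2.66], [-1.3, 4.44], [0, 2.69], [-3.02, 3.02]. Speed limits (rad/s): [2.22, 2.22, 2.79, 3.14, 3.14, 3.14].

### API

Orientations are given as a rotation vector (axis times angle).
In Python, from cell import ctrl gives the robot as it stands. The module is installed in compiled form; this text tells all that it offers.
- The arm moves only by the tool move_arm, never from a script. Its argument "plan" is a list of rows, each a list of 3 entries, a list of its own where there are three numbers: the turn, a rotation vector about the tool's x, y, z in rad, then the shift along the tool's x, y, z in cm, then the finger opening in cm, from 0 to 8.54. A call has 1 to 10 rows; each row shifts and turns the commanded pose from where the row before left it, along the tool's axes as they then stand; what a row does not reach is not made up. A row lasts 1/12 s, in which the tool goes at most 41.7 mm and 7.16 degrees, less where a joint would pass 70% of its speed; a pose out of reach is approached as far as the arm can. A call is refused whole if a number of a shift passes 4.17 or a number of a turn 0.125, either way. A call with a gripper value outside its range is refused whole. The fingers move at their own pace and stop on an object; "force" is the grip in N (left out, the last holds). Time passes only in rows, so rows that do not move let the fingers close. It gives the time, the measured TCP pose, the force, the opening and the grip force at its end, in the units of the state.
- ctrl.state(): the state, without advancing time (a new reading comes with each control period).
- ctrl.capture(name): name is "side" or "top" or "wrist"; returns (picture, depth): 384x512x3 uint8, blue, green, red; 384x512 float32, m along the optical axis (not along the pixel's ray), 0 where there is no reading.
- ctrl.camera_model(name): a dict with "fovy" (degrees; the focal length in pixels is half the picture's height over the tangent of half this angle, whatever the lens; pixels are square), "cx", "cy" (the principal point, pixels), "extrinsics" (4x4, takes a point from world to camera coordinates); the wrist camera has in their place "tool_from_camera" (4x4, takes a point from camera to tool coordinates, whose origin is the TCP and whose axes are the flange's). Camera axes: x right, y up, looking along -z (the intrinsics and any distortion apply to the point x, -y, -z); pixel columns grow to the right and rows downward; lengths in m; the calibration is good to about 2 mm. A picture is of the moment at which its call begins: read the wrist's pose just before it. camera_model takes no time and is no camera call.
- ctrl.close_job(): hands the job in; it is judged then, once.
The state is a dict: "time": time; "joints": joint angles; "qvel": joint speeds; "joint_torque": joint torques, N m; "position": TCP position; "tcp_rot": TCP orientation; "ft_force": force on the tool from outside, world axes, zero at the start; "torque": the same for the moment, N m; "finger_gap": finger opening in m; "grip_force": force on a finger pad.
Only numpy, scipy, OpenCV 4.12 (cv2) and the standard library are available. Lean on these libraries where they do the work, as an engineer would, in place of code of your own. Each camera call takes 0.05 s, during which the arm holds its last target. There are 200 camera calls.

## Working session

There is one attempt and no reset: what is moved stays moved. The work goes in short steps, Python scripts to look and compute and a tool call to move; the robot and the scene stay as the last step left them, time stands still between calls to the robot, and variables do not carry over. Pictures are saved under pics/ and viewed, at most 10 in all, crops included, and the job is handed in when it is done.

Besides the shell and the picture viewer there is one more tool, called after "Emit:" by a JSON object that holds its "api" and its "payload", one argument or row to a line. move_arm: Moves the arm, as the interface text tells. Its arguments: {"type":"object","properties":{"plan":{"type":"array","items":{"type":"array"}},"force":{"type":"number"}},"required":["plan"]}

```bash
mkdir -p pics
cat > h.py <<'E'
import numpy as np, cv2
from cell import ctrl
from scipy.spatial.transform import Rotation as R
def cap(n):
    s=ctrl.state(); im,d=ctrl.capture(n); m=ctrl.camera_model(n); np.savez(f'{n}.npz',im=im,d=d); return s,im,d,m
def pts(s,d,m):
    h,w=d.shape; f=h/2/np.tan(np.radians(m['fovy'])/2)
    v,u=np.mgrid[:h,:w].astype(float)
    p=np.stack([(u-m['cx'])/f*d,-(v-m['cy'])/f*d,-d],-1)
    if 'extrinsics' in m:
        T=np.linalg.inv(np.array(m['extrinsics']))
    else:
        B=np.eye(4);B[:3,:3]=R.from_rotvec(s['tcp_rot']).as_matrix();B[:3,3]=s['position'];T=B@np.array(m['tool_from_camera'])
    P=p@T[:3,:3].T+T[:3,3]; P[d<=0]=np.nan; return P
E
python3 - <<'E'
from h import *
s,im,d,m=cap('top'); print({k:np.round(v,3) for k,v in s.items()}); print(m)
P=pts(s,d,m); np.save('Ptop.npy',P); cv2.imwrite('pics/top1.png',im)
print(np.round(P[::48,::64],2).tolist())
E
```

```text
{'time': np.float64(0.0), 'joints': array([ 1.207,  0.354,  1.634,  0.   ,  1.155, -0.002]), 'qvel': array([-0.002,  0.   ,  0.001, -0.   ,  0.002, -0.001]), 'joint_torque': array([ 1.0000e-03, -6.0525e+01, -3.4207e+01,  0.0000e+00,  9.0000e-03,
       -0.0000e+00]), 'position': array([0.221, 0.584, 0.231]), 'tcp_rot': array([-5.65e-01, -3.09e+00,  2.00e-03]), 'ft_force': array([ 0.032, -0.515,  0.088]), 'torque': array([-0.001, -0.026,  0.   ]), 'grip_force': np.float64(0.0), 'finger_gap': np.float64(0.086)}
{'fovy': 42.02862377102978, 'cx': 256.81620445588834, 'cy': 193.52809169707083, 'extrinsics': array([[ 1.32650555e-02, -9.99910715e-01,  1.61243680e-03,
         1.82495200e-02],
       [ 9.98252288e-01,  1.33358938e-02,  5.75719025e-02,
        -3.97668468e-01],
       [-5.75882655e-02,  8.45924243e-04,  9.98340060e-01,
        -1.78122160e+00],
       [ 0.00000000e+00,  0.00000000e+00,  0.00000000e+00,
         1.00000000e+00]])}
[[[1.44, 1.38, -0.76], [1.29, 0.91, -0.42], [1.3, 0.62, -0.42], [1.3, 0.33, -0.42], [1.45, 0.04, -0.75], [1.46, -0.29, -0.75], [1.47, -0.63, -0.76], 
[... 464 characters left out ...]
0.08], [0.58, -0.43, 0.0], [0.57, -0.62, 0.13]], [[0.43, 1.27, -0.63], [0.39, 0.72, -0.0], [0.4, 0.49, 0.0], [0.4, 0.26, 0.0], [0.4, 0.03, 0.05], [0.4, -0.2, 0.05], [0.41, -0.43, 0.0], [0.41, -0.67, 0.0]], [[0.19, 1.26, -0.63], [0.25, 0.48, 0.62], [0.22, 0.48, -0.0], [0.23, 0.25, 0.02], [0.23, 0.02, -0.01], [0.23, -0.21, -0.0], [0.24, -0.44, -0.0], [0.24, -0.67, 0.0]], [[-0.05, 1.31, -0.74], [0.15, 0.44, 0.7], [0.16, 0.28, 0.79], [0.06, 0.25, -0.01], [0.1, 0.02, 0.33], [0.06, -0.21, -0.0], [0.07, -0.43, 0.0], [0.07, -0.66, 0.0]], [[-0.3, 1.31, -0.76], [-0.12, 0.7, 0.01], [0.07, 0.27, 0.83], [0.09, 0.14, 0.87], [-0.02, 0.02, 0.37], [-0.11, -0.21, 0.0], [-0.1, -0.43, 0.0], [-0.1, -0.66, 0.0]]]
```

View pics/top1.png

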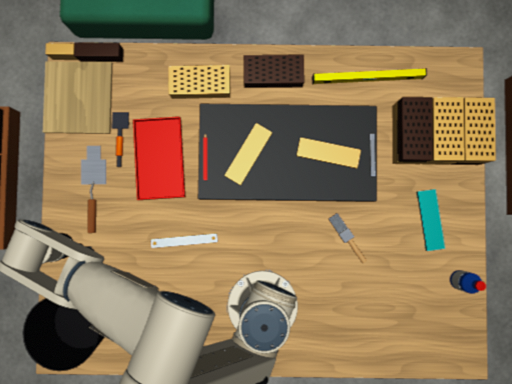

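The top view shows the slips at px (248,153) and (329,152) on the dark plate, the red tray at (160,158), a turquoise look-alike at (430,220), the pencil at (206,157) and the straightedge at (373,155).

```bash
cat >> h.py <<'E'
def rects(P,mask,amin=150):
    n,l,st,c=cv2.connectedComponentsWithStats(mask.astype(np.uint8))
    out=[]
    for i in range(1,n):
        if st[i,4]<amin: continue
        q=P[l==i]; q=q[~np.isnan(q).any(1)]; z=np.median(q[:,2])
        r=cv2.minAreaRect((q[:,:2]*1000).astype(np.float32))
        (x,y),(a,b),t=r
        if a<b: a,b,t=b,a,t+90
        out.append((np.round([x,y],1),round(a,1),round(b,1),round((t+90)%180-90,2),round(z*1000,1),c[i].round(),st[i,4]))
    return out
def slipmask(im,P):
    hsv=cv2.cvtColor(im,cv2.COLOR_BGR2HSV)
    return (hsv[...,0]>12)&(hsv[...,0]<32)&(hsv[...,1]>50)&(hsv[...,2]>110)&(P[...,2]>.06)&(P[...,2]<.1)
E
python3 - <<'E'
from h import *
z=np.load('top.npz');P=np.load('Ptop.npy');im=z['im']
for r in rects(P,slipmask(im,P)): print(r)
hsv=cv2.cvtColor(im,cv2.COLOR_BGR2HSV)
red=((hsv[...,0]<6)|(hsv[...,0]>174))&(hsv[...,1]>150)&(hsv[...,2]>90)
for r in rects(P,red,30): print('red',r)
g=(im.max(2)<75)&(P[...,2]>.03)&(P[...,2]<.06)
for r in rects(P,g,2000): print('plate',r)
print(ctrl.camera_model('wrist'))
E
```

```text
(array([898.1, 728.5]), 102.8, 42.5, 89.36, np.float64(65.7), array([59., 49.]), np.int32(274))
(array([794.6, 236.1]), 213.5, 103.8, -87.8, np.float64(65.5), array([198.,  80.]), np.int32(1404))
(array([533.4,  57. ]), 215.8, 65.5, -30.3, np.float64(71.6), array([248., 154.]), np.int32(1153))
(array([ 541.9, -223.3]), 216.2, 68.7, 78.95, np.float64(71.6), array([328., 152.]), np.int32(1162))
red (array([520.4, 377.5]), 289.3, 170.4, 4.57, np.float64(5.6), array([158., 158.]), np.int32(3826))
red (array([518.1, 208.9]), 150.2, 13.9, -0.18, np.float64(57.8), array([205., 158.]), np.int32(169))
red (array([  97.7, -740.4]), 110.8, 29.7, 85.6, np.float64(179.9), array([480., 285.]), np.int32(78))
plate (array([544.1, -82.4]), 623.4, 338.4, -89.82, np.float64(49.8), array([288., 152.]), np.int32(13376))
{'fovy': 62.50091640819669, 'cx': 251.444022739647, 'cy': 192.1025470723935, 'tool_from_camera': array([[-2.26894144e-04,  9.53521584e-01,  3.01324637e-01,
         7.68510949e-02],
       [ 9.99999713e-01,  4.34228946e-04, -6.21099540e-04,
        -1.14750449e-03],
       [-7.23075697e-04,  3.01324410e-01, -9.53521409e-01,
        -1.42469514e-01],
       [ 0.00000000e+00,  0.00000000e+00,  0.00000000e+00,
         1.00000000e+00]])}
```

```bash
cat >> h.py <<'E'
S={'A':(.5334,.057,-30.3,149.7),'B':(.5419,-.2233,78.95,78.95)}
def corner(n,i,j):
    x,y,t,_=S[n];t=np.radians(t);u=np.array([np.cos(t),np.sin(t)]);v=np.array([-u[1],u[0]])
    return np.array([x,y])+i*.0955*u+j*.0225*v
def Rt(yaw): # tool down, tool x at yaw deg
    a=np.radians(yaw);return np.array([[np.cos(a),np.sin(a),0],[np.sin(a),-np.cos(a),0],[0,0,-1]])
def go(xyz,yaw,s=None):
    s=s or ctrl.state();Rc=R.from_rotvec(s['tcp_rot']).as_matrix();Tg=Rt(yaw)
    print('turn(tool)',R.from_matrix(Rc.T@Tg).as_rotvec().round(4),'then shift cm',(Tg.T@(np.array(xyz)-s['position'])*100).round(2), 'z',s['position'][2].round(4))
E
python3 - <<'E'
from h import *
for n in 'AB':
  for i in (1,-1):
    for j in (1,-1): print(n,i,j,corner(n,i,j).round(4))
go([*corner('A',-1,1),.085],S['A'][3])
E
```

```text
A 1 1 [0.6272 0.0282]
A 1 -1 [ 0.6045 -0.0106]
A -1 1 [0.4623 0.1246]
A -1 -1 [0.4396 0.0858]
B 1 1 [ 0.5381 -0.1253]
B 1 -1 [ 0.5823 -0.1339]
B -1 1 [ 0.5015 -0.3127]
B -1 -1 [ 0.5457 -0.3213]
turn(tool) [-1.300e-03  1.000e-04  1.671e-01] then shift cm [-44.01 -27.5   14.56] z 0.2306
```

Emit:
{"api": "move_arm", "payload": {
  "plan": [
    [[0,0,0.0836],[0,0,0],0],
    [[0,0,0.0836],[0,0,0],0],
    [[0,0,0],[-3.2,-2.0,0],0],
    [[0,0,0],[-3.2,-2.0,0],0],
    [[0,0,0],[-3.2,-2.0,0],0],
    [[0,0,0],[-3.2,-2.0,0],0],
    [[0,0,0],[-3.2,-2.0,0],0],
    [[0,0,0],[-3.2,-2.0,0],0],
    [[0,0,0],[-3.2,-2.0,0],0],
    [[0,0,0],[-3.2,-2.0,0],0]
  ]
}}

```text
time: 0.88
position: [0.3617, 0.3154, 0.231]
tcp_rot: [-0.821, -3.032, 0.001]
ft_force: [0.4, 1.1, -0.3]
finger_gap: 0.0
grip_force: 0.0
```

Emit:
{"api": "move_arm", "payload": {
  "plan": [
    [[0,0,0],[-3.2,-2.0,0],0],
    [[0,0,0],[-3.2,-2.0,0],0],
    [[0,0,0],[-3.2,-2.0,0],0],
    [[0,0,0],[-3.2,-2.0,0],0],
    [[0,0,0],[-3.2,-2.0,0],0],
    [[0,0,0],[-2.4,-1.5,0],0],
    [[0,0,0],[0,0,0],0],
    [[0,0,0],[0,0,0],0]
  ]
}}

```text
time: 1.55
position: [0.4625, 0.1238, 0.2309]
tcp_rot: [-0.826, -3.03, 0.0]
ft_force: [0.1, 0.1, -0.2]
finger_gap: -0.0002
grip_force: 0.0
```

Run:
```python
from h import *
s,im,d,m=cap('wrist');P=pts(s,d,m);cv2.imwrite('pics/w1.png',im)
print(s['time'],s['ft_force'],s['finger_gap'])
for r in rects(P,slipmask(im,P)): print(r)
go([*corner('A',-1,1),.085],S['A'][3])
```

```text
1.55 [ 0.052603    0.10104431 -0.23407533] -0.00023910911611352823
(array([502.6,  74.1]), 143.9, 65.0, -30.15, np.float64(72.0), array([227., 208.]), np.int32(6005))
(array([794.2, 257. ]), 103.4, 101.5, 2.34, np.float64(65.3), array([483., 337.]), np.int32(3090))
(array([624.8,  27.1]), 27.0, 10.6, -30.35, np.float64(72.2), array([252., 332.]), np.int32(177))
(array([ 513.7, -206.6]), 137.1, 26.4, -89.07, np.float64(71.6), array([ 31., 352.]), np.int32(1284))
turn(tool) [-0.0005 -0.001  -0.0019] then shift cm [-3.000e-02  1.000e-02  1.459e+01] z 0.2309
```

View pics/w1.png

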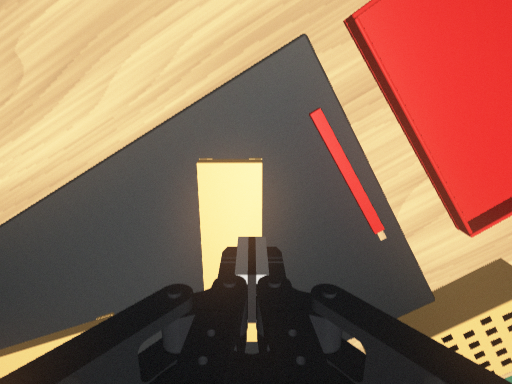

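The wrist view shows slip A's near end at px (230,160–280), the pencil and the tray; the position agrees with the top view.

Emit:
{"api": "move_arm", "payload": {
  "plan": [
    [[0,0,0],[0,0,3.0],0],
    [[0,0,0],[0,0,4.0],0],
    [[0,0,0],[0,0,4.0],0],
    [[0,0,0],[0,0,2.6],0],
    [[0,0,0],[0,0,1.0],0],
    [[0,0,0],[0,0,0.5],0],
    [[0,0,0],[0,0,0.2],0],
    [[0,0,0],[0,0,0.1],0],
    [[0,0,0],[0,0,0],0],
    [[0,0,0],[0,0,0],0]
  ]
}}

```text
time: 2.43
position: [0.4633, 0.1254, 0.0786]
tcp_rot: [0.821, 3.03, 0.002]
ft_force: [0.4, -0.1, 0.7]
finger_gap: 0.0
grip_force: 0.0
```

Emit:
{"api": "move_arm", "payload": {
  "plan": [
    [[0,0,0],[0,0,0.05],0],
    [[0,0,0],[0,0,0.05],0],
    [[0,0,0],[0,0,0.05],0],
    [[0,0,0],[0,0,0.03],0],
    [[0,0,0],[0,0,0],0]
  ]
}}

```text
time: 2.85
position: [0.4623, 0.125, 0.0755]
tcp_rot: [0.821, 3.032, 0.0]
ft_force: [0.5, -1.2, 0.0]
finger_gap: 0.0001
grip_force: 0.0
```

Emit:
{"api": "move_arm", "payload": {
  "plan": [
    [[0,0,0],[0,0,0.05],0],
    [[0,0,0],[0,0,0.05],0],
    [[0,0,0],[0,0,0.05],0],
    [[0,0,0],[0,0,0.05],0],
    [[0,0,0],[0,0,0],0]
  ]
}}

```text
time: 3.27
position: [0.4622, 0.1251, 0.0734]
tcp_rot: [-0.821, -3.032, 0.0]
ft_force: [0.4, 0.4, -0.4]
finger_gap: 0.0
grip_force: 0.0
```

Emit:
{"api": "move_arm", "payload": {
  "plan": [
    [[0,0,0],[0,0,0.05],0],
    [[0,0,0],[0,0,0],0]
  ]
}}

```text
time: 3.43
position: [0.4623, 0.1251, 0.0729]
tcp_rot: [-0.821, -3.032, 0.0]
ft_force: [0.0, -1.2, 0.5]
finger_gap: -0.0004
grip_force: 0.0
```

Emit:
{"api": "move_arm", "payload": {
  "plan": [
    [[0,0,0],[0,0,0.05],0],
    [[0,0,0],[0,0,0],0]
  ]
}}

```text
time: 3.6
position: [0.4623, 0.1251, 0.0724]
tcp_rot: [-0.821, -3.032, 0.0]
ft_force: [0.6, -0.3, 0.2]
finger_gap: -0.0003
grip_force: 0.0
```

Emit:
{"api": "move_arm", "payload": {
  "plan": [
    [[0,0,0],[0,0,0.05],0],
    [[0,0,0],[0,0,0],0]
  ]
}}

```text
time: 3.77
position: [0.4623, 0.1251, 0.0721]
tcp_rot: [0.821, 3.032, 0.0]
ft_force: [-1.3, 0.2, 1.4]
finger_gap: 0.0003
grip_force: 0.8
```

Emit:
{"api": "move_arm", "payload": {
  "plan": [
    [[0,0,0],[0,0,0.03],0],
    [[0,0,0],[0,0,0],0]
  ]
}}

```text
time: 3.93
position: [0.4624, 0.1251, 0.072]
tcp_rot: [0.821, 3.032, 0.0]
ft_force: [-2.6, -0.1, 5.7]
finger_gap: 0.0001
grip_force: 3.3
```

Corner (-1,1) of A came up hard at z 0.072 with 5.7 N, so it is sound. The arm stiffness is about 15 N/mm.

Emit:
{"api": "move_arm", "payload": {
  "plan": [
    [[0,0,0],[0,0,-1.0],0],
    [[0,0,0],[0,-2.25,0],0],
    [[0,0,0],[0,-2.25,0],0],
    [[0,0,0],[0,0,0.5],0],
    [[0,0,0],[0,0,0.25],0],
    [[0,0,0],[0,0,0.1],0],
    [[0,0,0],[0,0,0.05],0],
    [[0,0,0],[0,0,0.04],0],
    [[0,0,0],[0,0,0.03],0],
    [[0,0,0],[0,0,0],0]
  ]
}}

```text
time: 4.77
position: [0.44, 0.0866, 0.0721]
tcp_rot: [0.821, 3.032, 0.0]
ft_force: [0.5, 0.4, 0.2]
finger_gap: 0.0004
grip_force: 0.4
```

Emit:
{"api": "move_arm", "payload": {
  "plan": [
    [[0,0,0],[0,0,0.03],0],
    [[0,0,0],[0,0,0],0],
    [[0,0,0],[0,0,0],0]
  ]
}}

```text
time: 5.02
position: [0.44, 0.0866, 0.072]
tcp_rot: [0.821, 3.032, 0.001]
ft_force: [-0.2, 1.8, 4.6]
finger_gap: -0.0002
grip_force: 2.6
```

Emit:
{"api": "move_arm", "payload": {
  "plan": [
    [[0,0,0],[0,0,-1.0],0],
    [[0,0,0],[-3.82,0,0],0],
    [[0,0,0],[-3.82,0,0],0],
    [[0,0,0],[-3.82,0,0],0],
    [[0,0,0],[-3.82,0,0],0],
    [[0,0,0],[-3.82,0,0],0],
    [[0,0,0],[0,0,0],0],
    [[0,0,0],[0,0,0.5],0],
    [[0,0,0],[0,0,0.25],0],
    [[0,0,0],[0,0,0],0]
  ]
}}

```text
time: 5.85
position: [0.6026, -0.0097, 0.0733]
tcp_rot: [-0.82, -3.03, 0.001]
ft_force: [1.1, -0.1, 0.2]
finger_gap: 0.0001
grip_force: 0.0
```

Emit:
{"api": "move_arm", "payload": {
  "plan": [
    [[0,0,0],[0,0,0.1],0],
    [[0,0,0],[0,0,0.05],0],
    [[0,0,0],[0,0,0.03],0],
    [[0,0,0],[0,0,0.03],0],
    [[0,0,0],[0,0,0],0],
    [[0,0,0],[0,0,0],0]
  ]
}}

```text
time: 6.35
position: [0.6045, -0.0101, 0.0722]
tcp_rot: [0.821, 3.032, 0.0]
ft_force: [-0.6, 0.7, 0.2]
finger_gap: 0.0
grip_force: 0.0
```

Emit:
{"api": "move_arm", "payload": {
  "plan": [
    [[0,0,0],[0,0,0.03],0],
    [[0,0,0],[0,0,0],0],
    [[0,0,0],[0,0,0.03],0],
    [[0,0,0],[0,0,0],0],
    [[0,0,0],[0,0,0],0]
  ]
}}

```text
time: 6.77
position: [0.6045, -0.0101, 0.0721]
tcp_rot: [0.821, 3.032, 0.0]
ft_force: [-3.2, 1.5, 7.3]
finger_gap: 0.0002
grip_force: 3.7
```

Sound here too (7.3 N, z unchanged). Next is A (1,1), a +4.5 cm shift in y.

Emit:
{"api": "move_arm", "payload": {
  "plan": [
    [[0,0,0],[0,0,-1.0],0],
    [[0,0,0],[0,2.25,0],0],
    [[0,0,0],[0,2.25,0],0],
    [[0,0,0],[0,0,0.5],0],
    [[0,0,0],[0,0,0.25],0],
    [[0,0,0],[0,0,0.1],0],
    [[0,0,0],[0,0,0.05],0],
    [[0,0,0],[0,0,0.04],0],
    [[0,0,0],[0,0,0.02],0],
    [[0,0,0],[0,0,0],0]
  ]
}}

```text
time: 7.6
position: [0.6265, 0.0281, 0.0721]
tcp_rot: [-0.822, -3.031, 0.001]
ft_force: [-1.4, -1.1, 2.6]
finger_gap: 0.0003
grip_force: 1.5
```

Emit:
{"api": "move_arm", "payload": {
  "plan": [
    [[0,0,0],[0,0,0.03],0],
    [[0,0,0],[0,0,0],0],
    [[0,0,0],[0,0,0],0]
  ]
}}

```text
time: 7.85
position: [0.6266, 0.0282, 0.0721]
tcp_rot: [-0.822, -3.031, 0.001]
ft_force: [-4.8, 0.0, 7.8]
finger_gap: 0.0001
grip_force: 3.7
```

Slip A is sound on all four corners. Moving to B.

Emit:
{"api": "move_arm", "payload": {
  "plan": [
    [[0,0,0],[0,0,-2.0],0],
    [[0,0,0],[0,0,-4.0],0],
    [[0,0,0],[0,0,-2.0],0],
    [[0,0,0.12],[0,0,0],0],
    [[0,0,0.12],[0,0,0],0],
    [[0,0,0.12],[0,0,0],0],
    [[0,0,0.12],[0,0,0],0],
    [[0,0,0.12],[0,0,0],0],
    [[0,0,0.12],[0,0,0],0],
    [[0,0,0.12],[0,0,0],0]
  ]
}}

```text
time: 8.68
position: [0.6272, 0.0282, 0.1516]
tcp_rot: [1.994, 2.427, 0.0]
ft_force: [0.8, 0.2, 0.0]
finger_gap: -0.0003
grip_force: 0.0
```

Emit:
{"api": "move_arm", "payload": {
  "plan": [
    [[0,0,0.12],[0,0,0],0],
    [[0,0,0.12],[0,0,0],0],
    [[0,0,0.12],[0,0,0],0],
    [[0,0,0.035],[0,0,0],0],
    [[0,0,0],[0,0,0],0],
    [[0,0,0],[0,0,0],0]
  ]
}}

```text
time: 9.18
position: [0.6272, 0.0283, 0.1516]
tcp_rot: [2.424, 1.998, 0.0]
ft_force: [-0.1, 0.1, -0.2]
finger_gap: -0.0001
grip_force: 0.0
```

Run:
```python
from h import *
s,im,d,m=cap('wrist');P=pts(s,d,m)
for r in rects(P,slipmask(im,P)): print(r)
s,im,d,m=cap('top');P=pts(s,d,m)
for r in rects(P,slipmask(im,P)): print(r)
go([*corner('B',1,1),.082],S['B'][3])
```

```text
(array([779.4, 126.4]), 69.1, 15.0, -11.2, np.float64(64.8), array([438.,   9.]), np.int32(1505))
(array([538. ,  53.2]), 204.0, 66.0, -30.18, np.float64(71.8), array([124., 184.]), np.int32(22528))
(array([897.8, 728.5]), 104.4, 42.7, 85.49, np.float64(65.0), array([59., 48.]), np.int32(292))
(array([794.6, 236.1]), 212.7, 103.7, -88.22, np.float64(65.4), array([198.,  79.]), np.int32(1410))
(array([ 540.5, -222.6]), 215.4, 66.4, 79.17, np.float64(71.5), array([328., 152.]), np.int32(1164))
turn(tool) [0.0001 0.0001 0.001 ] then shift cm [-16.8   -5.79   6.96] z 0.1516
```

Emit:
{"api": "move_arm", "payload": {
  "plan": [
    [[0,0,0],[-3.36,-1.16,0],0],
    [[0,0,0],[-3.36,-1.16,0],0],
    [[0,0,0],[-3.36,-1.16,0],0],
    [[0,0,0],[-3.36,-1.16,0],0],
    [[0,0,0],[-3.36,-1.16,0],0],
    [[0,0,0],[0,0,2.5],0],
    [[0,0,0],[0,0,3.0],0],
    [[0,0,0],[0,0,1.46],0],
    [[0,0,0],[0,0,0],0],
    [[0,0,0],[0,0,0],0]
  ]
}}

```text
time: 10.12
position: [0.5376, -0.1251, 0.0816]
tcp_rot: [-2.424, -1.997, 0.001]
ft_force: [-0.1, -0.3, 0.7]
finger_gap: -0.0003
grip_force: 0.0
```

Emit:
{"api": "move_arm", "payload": {
  "plan": [
    [[0,0,0],[0,0,0.5],0],
    [[0,0,0],[0,0,0.25],0],
    [[0,0,0],[0,0,0.1],0],
    [[0,0,0],[0,0,0.05],0],
    [[0,0,0],[0,0,0.04],0],
    [[0,0,0],[0,0,0.03],0],
    [[0,0,0],[0,0,0.03],0],
    [[0,0,0],[0,0,0],0],
    [[0,0,0],[0,0,0],0]
  ]
}}

```text
time: 10.87
position: [0.5381, -0.125, 0.0721]
tcp_rot: [2.425, 1.997, 0.0]
ft_force: [-0.4, 0.0, 0.9]
finger_gap: -0.0001
grip_force: 0.4
```

Emit:
{"api": "move_arm", "payload": {
  "plan": [
    [[0,0,0],[0,0,0.03],0],
    [[0,0,0],[0,0,0],0],
    [[0,0,0],[0,0,0],0]
  ]
}}

```text
time: 11.12
position: [0.5381, -0.125, 0.0721]
tcp_rot: [2.425, 1.997, 0.0]
ft_force: [-0.9, 1.1, 5.3]
finger_gap: -0.0002
grip_force: 2.5
```

Sound there. Next is B (1,-1): tool y is −v, so +4.5 cm.

Emit:
{"api": "move_arm", "payload": {
  "plan": [
    [[0,0,0],[0,0,-1.0],0],
    [[0,0,0],[0,2.25,0],0],
    [[0,0,0],[0,2.25,0],0],
    [[0,0,0],[0,0,0.5],0],
    [[0,0,0],[0,0,0.25],0],
    [[0,0,0],[0,0,0.1],0],
    [[0,0,0],[0,0,0.05],0],
    [[0,0,0],[0,0,0.04],0],
    [[0,0,0],[0,0,0.03],0],
    [[0,0,0],[0,0,0],0]
  ]
}}

```text
time: 11.95
position: [0.5818, -0.1336, 0.0721]
tcp_rot: [-2.425, -1.997, 0.0]
ft_force: [-0.0, 0.0, 0.1]
finger_gap: -0.0001
grip_force: 0.0
```

Emit:
{"api": "move_arm", "payload": {
  "plan": [
    [[0,0,0],[0,0,0.03],0],
    [[0,0,0],[0,0,0],0],
    [[0,0,0],[0,0,0],0]
  ]
}}

```text
time: 12.2
position: [0.582, -0.1337, 0.0721]
tcp_rot: [-2.425, -1.997, 0.0]
ft_force: [-2.2, -0.0, 6.3]
finger_gap: -0.0001
grip_force: 2.8
```

Sound. Next is B (-1,-1): shift tool x −19.1 cm.

Emit:
{"api": "move_arm", "payload": {
  "plan": [
    [[0,0,0],[0,0,-1.0],0],
    [[0,0,0],[-3.82,0,0],0],
    [[0,0,0],[-3.82,0,0],0],
    [[0,0,0],[-3.82,0,0],0],
    [[0,0,0],[-3.82,0,0],0],
    [[0,0,0],[-3.82,0,0],0],
    [[0,0,0],[0,0,0],0],
    [[0,0,0],[0,0,0.5],0],
    [[0,0,0],[0,0,0.25],0],
    [[0,0,0],[0,0,0],0]
  ]
}}

```text
time: 13.03
position: [0.5452, -0.3197, 0.0734]
tcp_rot: [-2.423, -1.997, 0.0]
ft_force: [-0.6, 0.7, 0.2]
finger_gap: -0.0001
grip_force: 0.0
```

Emit:
{"api": "move_arm", "payload": {
  "plan": [
    [[0,0,0],[0,0,0.1],0],
    [[0,0,0],[0,0,0.05],0],
    [[0,0,0],[0,0,0.04],0],
    [[0,0,0],[0,0,0.03],0],
    [[0,0,0],[0,0,0],0],
    [[0,0,0],[0,0,0],0]
  ]
}}

```text
time: 13.53
position: [0.5457, -0.321, 0.0721]
tcp_rot: [2.425, 1.997, 0.0]
ft_force: [0.6, 0.4, -0.0]
finger_gap: -0.0001
grip_force: 0.2
```

Emit:
{"api": "move_arm", "payload": {
  "plan": [
    [[0,0,0],[0,0,0.03],0],
    [[0,0,0],[0,0,0],0],
    [[0,0,0],[0,0,0],0]
  ]
}}

```text
time: 13.78
position: [0.5457, -0.3212, 0.0718]
tcp_rot: [2.425, 1.997, 0.0]
ft_force: [1.0, 0.4, 1.5]
finger_gap: -0.0
grip_force: 0.5
```

Emit:
{"api": "move_arm", "payload": {
  "plan": [
    [[0,0,0],[0,0,0.03],0],
    [[0,0,0],[0,0,0.03],0],
    [[0,0,0],[0,0,0.03],0],
    [[0,0,0],[0,0,0],0],
    [[0,0,0],[0,0,0],0]
  ]
}}

```text
time: 14.2
position: [0.5458, -0.3214, 0.0709]
tcp_rot: [2.425, 1.996, 0.0]
ft_force: [2.2, -0.3, 2.7]
finger_gap: -0.0
grip_force: 1.0
```

Emit:
{"api": "move_arm", "payload": {
  "plan": [
    [[0,0,0],[0,0,0.03],0],
    [[0,0,0],[0,0,0.03],0],
    [[0,0,0],[0,0,0],0],
    [[0,0,0],[0,0,0],0]
  ]
}}

```text
time: 14.53
position: [0.5456, -0.3212, 0.0702]
tcp_rot: [2.425, 1.997, -0.0]
ft_force: [0.8, -1.3, 1.5]
finger_gap: -0.0001
grip_force: 1.1
```

Rocking corner found: it sinks under 1.5–2.7 N. Continuing until it bears.

Emit:
{"api": "move_arm", "payload": {
  "plan": [
    [[0,0,0],[0,0,0.03],0],
    [[0,0,0],[0,0,0],0],
    [[0,0,0],[0,0,0],0]
  ]
}}

```text
time: 14.78
position: [0.5456, -0.3212, 0.07]
tcp_rot: [2.425, 1.997, 0.0]
ft_force: [0.9, -1.6, 3.6]
finger_gap: -0.0004
grip_force: 1.6
```

Emit:
{"api": "move_arm", "payload": {
  "plan": [
    [[0,0,0],[0,0,0.03],0],
    [[0,0,0],[0,0,0],0],
    [[0,0,0],[0,0,0],0]
  ]
}}

```text
time: 15.03
position: [0.5457, -0.3213, 0.0699]
tcp_rot: [2.425, 1.997, 0.0]
ft_force: [0.2, -1.2, 5.5]
finger_gap: -0.0
grip_force: 2.7
```

It bears hard at 0.0699. Holding, then easing off.

Emit:
{"api": "move_arm", "payload": {
  "plan": [
    [[0,0,0],[0,0,0.01],0],
    [[0,0,0],[0,0,0],0],
    [[0,0,0],[0,0,0],0],
    [[0,0,0],[0,0,0],0],
    [[0,0,0],[0,0,0],0],
    [[0,0,0],[0,0,0],0],
    [[0,0,0],[0,0,0],0],
    [[0,0,0],[0,0,0],0],
    [[0,0,0],[0,0,0],0],
    [[0,0,0],[0,0,0],0]
  ]
}}

```text
time: 15.87
position: [0.5457, -0.3213, 0.0699]
tcp_rot: [2.425, 1.996, 0.0]
ft_force: [-0.0, -0.3, 6.7]
finger_gap: 0.0003
grip_force: 3.0
```

Emit:
{"api": "move_arm", "payload": {
  "plan": [
    [[0,0,0],[0,0,-0.05],0],
    [[0,0,0],[0,0,-0.05],0],
    [[0,0,0],[0,0,-0.05],0],
    [[0,0,0],[0,0,-0.05],0],
    [[0,0,0],[0,0,-0.05],0],
    [[0,0,0],[0,0,-0.05],0],
    [[0,0,0],[0,0,-0.5],0],
    [[0,0,0],[0,0,-3],0],
    [[0,0,0],[0,0,-4],0],
    [[0,0,0],[0,0,-4],0]
  ]
}}

```text
time: 16.7
position: [0.5444, -0.3204, 0.1878]
tcp_rot: [-2.423, -1.995, 0.002]
ft_force: [1.1, -0.3, -0.1]
finger_gap: -0.0001
grip_force: 0.0
```

Emit:
{"api": "move_arm", "payload": {
  "plan": [
    [[0,0,0],[3.2,-0.75,0],8.5],
    [[0,0,0],[3.2,-0.75,0],8.5],
    [[0,0,0],[3.15,-0.75,0],8.5],
    [[0,0,0],[0,0,0],8.5],
    [[0,0,0],[0,0,0],8.5],
    [[0,0,0],[0,0,0],8.5]
  ]
}}

```text
time: 17.2
position: [0.5419, -0.2231, 0.1878]
tcp_rot: [2.424, 1.998, -0.0]
ft_force: [0.1, -0.7, -0.3]
finger_gap: 0.0725
grip_force: 0.0
```

Run:
```python
from h import *
s,im,d,m=cap('wrist');P=pts(s,d,m);cv2.imwrite('pics/w2.png',im);np.save('Pw.npy',P)
print(s['time'],s['position'],s['finger_gap'],s['ft_force'])
for r in rects(P,slipmask(im,P)): print(r)
s,im,d,m=cap('top');P=pts(s,d,m)
for r in rects(P,slipmask(im,P)): print(r)
go([.5412,-.223,.09],79.05)
```

```text
17.2 [ 0.54190068 -0.22312237  0.18775849] 0.07248873643950528 [ 0.14007882 -0.66235254 -0.32174447]
(array([ 541.2, -224.5]), 214.6, 65.2, 78.99, np.float64(71.9), array([251., 168.]), np.int32(18687))
(array([898.8, 729.9]), 102.0, 40.8, -88.87, np.float64(65.5), array([59., 49.]), np.int32(272))
(array([794.3, 235.9]), 214.7, 105.4, -87.23, np.float64(65.4), array([198.,  80.]), np.int32(1428))
(array([533.8,  57.3]), 215.6, 65.9, -30.18, np.float64(71.7), array([248., 154.]), np.int32(1154))
(array([ 555.4, -155.1]), 76.6, 67.8, 79.5, np.float64(72.3), array([308., 148.]), np.int32(391))
(array([ 529.7, -296.5]), 69.4, 67.6, 69.43, np.float64(71.7), array([350., 158.]), np.int32(284))
turn(tool) [ 0.0001  0.0002 -0.0027] then shift cm [ 0.07 -0.08  9.75] z 0.1875
```

View pics/w2.png

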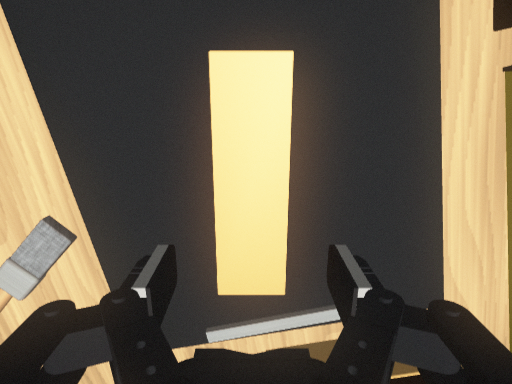

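The wrist view shows slip B centred (251,168), with open fingertips at (160,250) and (340,250) clear on both sides; the straightedge lies beyond its end at (280,322).

Run:
```python
from h import *
P=np.load('Pw.npy');Rm=Rt(79.05)
for c0,c1 in ((130,180),(325,375)):
    Q=(P[240:300,c0:c1].reshape(-1,3)-[.5419,-.2231,.1878])@Rm*1000
    Q=Q[(Q[:,2]<30)&(Q[:,2]>-40)]
    i=Q[:,2]; print(len(Q),'tip z pct',np.percentile(i,[50,90,97,99.5]).round(1),'y',np.percentile(Q[:,1],[1,50,99]).round(1),'x',np.percentile(Q[:,0],[1,99]).round(1))
s=ctrl.state();print(s['finger_gap'])
```

```text
1631 tip z pct [-25.8 -14.1 -10.8  -8.7] y [-49.3 -36.5 -35.8] x [-11.2  10.4]
1636 tip z pct [-25.9 -14.2 -10.9  -8.7] y [35.8 36.4 49.2] x [-11.   10.3]
0.08466878235151086
```

Emit:
{"api": "move_arm", "payload": {
  "plan": [
    [[0,0,0],[-0.1,-0.05,2.0],8.5],
    [[0,0,0],[0,0,3.5],8.5],
    [[0,0,0],[0,0,3.0],8.5],
    [[0,0,0],[0,0,1.5],8.5],
    [[0,0,0],[0,0,1.0],8.5],
    [[0,0,0],[0,0,1.0],8.5],
    [[0,0,0],[0,0,0.7],8.5],
    [[0,0,0],[0,0,0.4],8.5],
    [[0,0,0],[0,0,0],8.5],
    [[0,0,0],[0,0,0],8.5]
  ],
  "force": 20
}}

```text
time: 18.13
position: [0.5415, -0.2242, 0.057]
tcp_rot: [2.425, 1.996, 0.001]
ft_force: [-0.3, -0.2, -0.1]
finger_gap: 0.0848
grip_force: 0.0
```

Emit:
{"api": "move_arm", "payload": {
  "plan": [
    [[0,0,0],[0,0,0.3],7.6],
    [[0,0,0],[0,0,0.3],7.2],
    [[0,0,0],[0,0,0.2],7.0],
    [[0,0,0],[0,0,0.1],6.9],
    [[0,0,0],[0,0,0.03],6.9],
    [[0,0,0],[0,0,0],6.9]
  ]
}}

```text
time: 18.63
position: [0.5411, -0.2239, 0.0471]
tcp_rot: [-2.425, -1.997, 0.0]
ft_force: [0.6, -1.1, 0.2]
finger_gap: 0.0688
grip_force: 0.0
```

No contact so far. Closing gently.

Emit:
{"api": "move_arm", "payload": {
  "plan": [
    [[0,0,0],[0,0,0],6.75],
    [[0,0,0],[0,0,0],6.65],
    [[0,0,0],[0,0,0],6.55],
    [[0,0,0],[0,0,0],6.45],
    [[0,0,0],[0,0,0],6.35],
    [[0,0,0],[0,0,0],6.2],
    [[0,0,0],[0,0,0],6.0],
    [[0,0,0],[0,0,0],6.0],
    [[0,0,0],[0,0,0],6.0]
  ],
  "force": 22
}}

```text
time: 19.38
position: [0.5412, -0.224, 0.0474]
tcp_rot: [2.425, 1.997, 0.0]
ft_force: [-1.9, -0.3, 5.5]
finger_gap: 0.0648
grip_force: 24.4
```

Emit:
{"api": "move_arm", "payload": {
  "plan": [
    [[0,0,0],[0,0,-0.1],6.0],
    [[0,0,0],[0,0,-0.2],6.0],
    [[0,0,0],[0,0,-0.4],6.0],
    [[0,0,0],[0,0,-0.6],6.0],
    [[0,0,0],[0,0,-0.6],6.0],
    [[0,0,0],[0,0,-0.3],6.0],
    [[0,0,0],[0,0,0],6.0],
    [[0,0,0],[0,0,0],6.0]
  ]
}}

```text
time: 20.05
position: [0.5413, -0.2241, 0.0696]
tcp_rot: [2.425, 1.996, 0.001]
ft_force: [-0.3, -0.2, -4.2]
finger_gap: 0.0646
grip_force: 26.0
```

Lifted, with a load of about 5 N. Raising it more, then turning.

Emit:
{"api": "move_arm", "payload": {
  "plan": [
    [[0,0,0],[0,0,-0.7],6.0],
    [[0,0,0],[0,0,-1.4],6.0],
    [[0,0,0],[0,0,-2.0],6.0],
    [[0,0,0],[0,0,-2.0],6.0],
    [[0,0,0],[0,0,-1.8],6.0],
    [[0,0,0],[0,0,-1.0],6.0],
    [[0,0,0.02],[0,0,-0.3],6.0],
    [[0,0,0.05],[0,0,0],6.0],
    [[0,0,0.08],[0,0,0],6.0],
    [[0,0,0.1],[0,0,0],6.0]
  ]
}}

```text
time: 20.88
position: [0.5404, -0.2237, 0.1603]
tcp_rot: [-2.658, -1.672, 0.001]
ft_force: [0.4, 1.0, -4.9]
finger_gap: 0.0647
grip_force: 26.6
```

Emit:
{"api": "move_arm", "payload": {
  "plan": [
    [[0,0,0.115],[0,0,0],6.0],
    [[0,0,0.115],[0,0,0],6.0],
    [[0,0,0.115],[0,0,0],6.0],
    [[0,0,0.115],[0,0,0],6.0],
    [[0,0,0.115],[0,0,0],6.0],
    [[0,0,0.115],[0,0,0],6.0],
    [[0,0,0.115],[0,0,0],6.0],
    [[0,0,0.1],[0,0,0],6.0],
    [[0,0,0.08],[0,0,0],6.0],
    [[0,0,0.045],[0,0,0],6.0]
  ]
}}

```text
time: 21.72
position: [0.5404, -0.2237, 0.16]
tcp_rot: [-3.137, -0.144, 0.003]
ft_force: [0.1, 0.9, -5.4]
finger_gap: 0.0646
grip_force: 26.6
```

Run:
```python
from h import *
s=ctrl.state();print(s['time'],s['joints'].round(2),s['finger_gap'],s['ft_force'].round(1))
go([.5204,.3775,.12],4.57)
```

```text
21.7167 [-0.4   0.37  1.78 -0.    0.99  1.08] 0.06459785111018024 [ 0.1  0.9 -5.4]
turn(tool) [-0.0008  0.0017  0.0122] then shift cm [  2.8  -60.09   4.  ] z 0.16
```

Emit:
{"api": "move_arm", "payload": {
  "plan": [
    [[0,0,0.004],[0.1,-1.0,0],6.0],
    [[0,0,0.004],[0.1,-2.0,0],6.0],
    [[0,0,0.004],[0.15,-3.0,0],6.0],
    [[0,0,0],[0.15,-3.0,0],6.0],
    [[0,0,0],[0.15,-3.0,0],6.0],
    [[0,0,0],[0.15,-3.0,0],6.0],
    [[0,0,0],[0.15,-3.0,0],6.0],
    [[0,0,0],[0.15,-3.0,0],6.0],
    [[0,0,0],[0.15,-3.0,0],6.0],
    [[0,0,0],[0.15,-3.0,0],6.0]
  ]
}}

```text
time: 22.55
position: [0.5305, 0.0481, 0.1605]
tcp_rot: [-3.139, -0.135, 0.002]
ft_force: [0.8, -0.2, -5.3]
finger_gap: 0.0646
grip_force: 26.6
```

Emit:
{"api": "move_arm", "payload": {
  "plan": [
    [[0,0,0],[0.15,-3.0,0],6.0],
    [[0,0,0],[0.15,-3.0,0],6.0],
    [[0,0,0],[0.15,-3.0,0],6.0],
    [[0,0,0],[0.15,-3.0,0],6.0],
    [[0,0,0],[0.15,-3.0,0],6.0],
    [[0,0,0],[0.15,-3.0,0],6.0],
    [[0,0,0],[0.15,-3.0,0],6.0],
    [[0,0,0],[0.1,-3.0,0],6.0],
    [[0,0,0],[0.1,-3.0,0],6.0],
    [[0,0,0],[0.1,-2.5,0],6.0]
  ]
}}

```text
time: 23.38
position: [0.5184, 0.3435, 0.1603]
tcp_rot: [3.138, 0.136, -0.002]
ft_force: [0.1, -0.3, -4.6]
finger_gap: 0.0646
grip_force: 26.6
```

Emit:
{"api": "move_arm", "payload": {
  "plan": [
    [[0,0,0],[0,-2.0,0],6.0],
    [[0,0,0],[0,-1.1,0],6.0],
    [[0,0,0],[0,-0.5,0],6.0],
    [[0,0,0],[0,0,0],6.0],
    [[0,0,0],[0,0,0],6.0],
    [[0,0,0],[0,0,0],6.0]
  ]
}}

```text
time: 23.88
position: [0.5166, 0.3759, 0.161]
tcp_rot: [3.138, 0.133, -0.001]
ft_force: [0.6, -0.4, -4.8]
finger_gap: 0.0649
grip_force: 26.7
```

Run:
```python
from h import *
s,im,d,m=cap('wrist');cv2.imwrite('pics/w3.png',im);P=pts(s,d,m)
print(s['time'],s['joints'].round(2),s['finger_gap'],s['ft_force'].round(1))
go([.5204,.3775,.12],4.57)
hsv=cv2.cvtColor(im,cv2.COLOR_BGR2HSV)
sl=(hsv[...,0]>12)&(hsv[...,0]<32)&(hsv[...,1]>50)&(hsv[...,2]>110)&(P[...,2]>.1)
for r in rects(P,sl): print(r)
s,im,d,m=cap('side');cv2.imwrite('pics/s3.png',im)
```

```text
23.8833 [ 0.63  0.44  1.66 -0.    1.03  2.11] 0.06492484378890839 [ 0.6 -0.4 -4.8]
turn(tool) [0.0005 0.0004 0.0048] then shift cm [ 0.37 -0.13  4.11] z 0.1611
(array([547.4, 377.5]), 150.3, 65.1, 5.03, np.float64(185.3), array([251., 165.]), np.int32(58135))
```

View pics/w3.png

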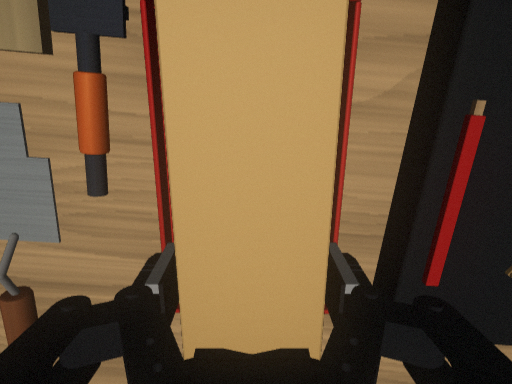

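View pics/s3.png

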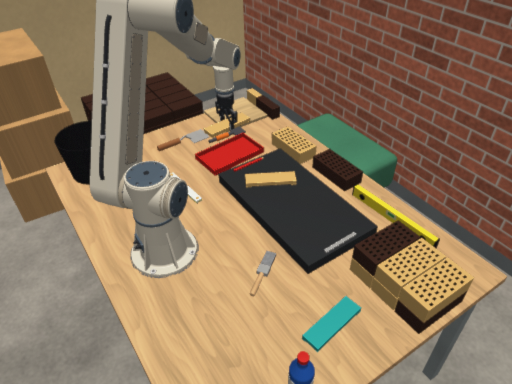

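The slip is held level above the tray, its rims visible on both sides (px 150 and 350). The side view shows slip A undisturbed at (270,180).

Emit:
{"api": "move_arm", "payload": {
  "plan": [
    [[0,0,0.005],[0.2,-0.1,1.0],6.0],
    [[0,0,0],[0.17,0,2.0],6.0],
    [[0,0,0],[0,0,2.5],6.0],
    [[0,0,0],[0,0,2.5],6.0],
    [[0,0,0],[0,0,2.0],6.0],
    [[0,0,0],[0,0,1.5],6.0],
    [[0,0,0],[0,0,1.0],6.0],
    [[0,0,0],[0,0,0.5],6.0],
    [[0,0,0],[0,0,0],6.0],
    [[0,0,0],[0,0,0],6.0]
  ]
}}

```text
time: 24.82
position: [0.5207, 0.3786, 0.0316]
tcp_rot: [-3.139, -0.126, -0.001]
ft_force: [1.2, -0.7, -4.3]
finger_gap: 0.0646
grip_force: 26.6
```

Run:
```python
from h import *
s,im,d,m=cap('wrist');P=pts(s,d,m)
go([.5204,.3775,.010],4.57);print(s['ft_force'].round(1))
hsv=cv2.cvtColor(im,cv2.COLOR_BGR2HSV)
sl=(hsv[...,0]>12)&(hsv[...,0]<32)&(P[...,2]>.04)&(P[...,2]<.08)&(abs(P[...,1]-.378)<.035)
q=P[sl];A=np.c_[q[:,:2]-[.52,.3775],np.ones(len(q))];print(len(q),np.linalg.lstsq(A,q[:,2],rcond=None)[0].round(4))
```

```text
turn(tool) [-0.0008 -0.0013  0.0007] then shift cm [-0.07  0.13  2.21] z 0.0321
[ 1.2 -0.7 -4.3]
58224 [-0.0052 -0.0028  0.0564]
```

Emit:
{"api": "move_arm", "payload": {
  "plan": [
    [[0,0,0],[0,0,0.6],6.0],
    [[0,0,0],[0,0,0.6],6.0],
    [[0,0,0],[0,0,0.5],6.0],
    [[0,0,0],[0,0,0.4],6.0],
    [[0,0,0],[0,0,0.2],6.0],
    [[0,0,0],[0,0,0.1],6.0],
    [[0,0,0],[0,0,0.05],6.0],
    [[0,0,0],[0,0,0.05],6.0],
    [[0,0,0],[0,0,0],6.0],
    [[0,0,0],[0,0,0],6.0]
  ]
}}

```text
time: 25.7
position: [0.5204, 0.3786, 0.0064]
tcp_rot: [-3.139, -0.127, -0.0]
ft_force: [-0.0, 0.8, -4.6]
finger_gap: 0.0642
grip_force: 26.6
```

Emit:
{"api": "move_arm", "payload": {
  "plan": [
    [[0,0,0],[0,0,0.05],6.0],
    [[0,0,0],[0,0,0.05],6.0],
    [[0,0,0],[0,0,0.05],6.0],
    [[0,0,0],[0,0,0],6.0]
  ]
}}

```text
time: 26.03
position: [0.5202, 0.3785, 0.0046]
tcp_rot: [3.139, 0.127, -0.0]
ft_force: [0.6, 0.1, -4.6]
finger_gap: 0.0644
grip_force: 26.6
```

Emit:
{"api": "move_arm", "payload": {
  "plan": [
    [[0,0,0],[0,0,0.05],6.0],
    [[0,0,0],[0,0,0.05],6.0],
    [[0,0,0],[0,0,0.05],6.0],
    [[0,0,0],[0,0,0],6.0]
  ]
}}

```text
time: 26.37
position: [0.5202, 0.3784, 0.0031]
tcp_rot: [3.139, 0.127, -0.0]
ft_force: [0.3, -0.2, -5.0]
finger_gap: 0.0643
grip_force: 26.6
```

Emit:
{"api": "move_arm", "payload": {
  "plan": [
    [[0,0,0],[0,0,0.03],6.0],
    [[0,0,0],[0,0,0],6.0],
    [[0,0,0],[0,0,0],6.0]
  ]
}}

```text
time: 26.62
position: [0.5203, 0.3785, 0.0029]
tcp_rot: [3.139, 0.127, -0.0]
ft_force: [0.5, 0.2, -4.1]
finger_gap: 0.0642
grip_force: 26.6
```

Emit:
{"api": "move_arm", "payload": {
  "plan": [
    [[0,0,0],[0,0,0.03],6.0],
    [[0,0,0],[0,0,0],6.0],
    [[0,0,0],[0,0,0],6.0]
  ]
}}

```text
time: 26.87
position: [0.5203, 0.3785, 0.0026]
tcp_rot: [3.139, 0.127, -0.0]
ft_force: [0.1, 0.1, -4.7]
finger_gap: 0.0646
grip_force: 26.6
```

Emit:
{"api": "move_arm", "payload": {
  "plan": [
    [[0,0,0],[0,0,0.02],6.0],
    [[0,0,0],[0,0,0],6.0],
    [[0,0,0],[0,0,0],6.0]
  ]
}}

```text
time: 27.12
position: [0.5203, 0.3785, 0.0025]
tcp_rot: [-3.139, -0.127, -0.0]
ft_force: [-0.3, -1.1, -2.5]
finger_gap: 0.0644
grip_force: 26.9
```

Contact. One small step more, then a slow release.

Emit:
{"api": "move_arm", "payload": {
  "plan": [
    [[0,0,0],[0,0,0.02],6.0],
    [[0,0,0],[0,0,0],6.0],
    [[0,0,0],[0,0,0],6.4],
    [[0,0,0],[0,0,0],6.5],
    [[0,0,0],[0,0,0],6.6],
    [[0,0,0],[0,0,0],6.8],
    [[0,0,0],[0,0,0],7.2],
    [[0,0,0],[0,0,0],7.8],
    [[0,0,0],[0,0,0],8.3],
    [[0,0,0],[0,0,0],8.3]
  ]
}}

```text
time: 27.95
position: [0.5204, 0.3785, 0.0022]
tcp_rot: [-3.139, -0.127, -0.0]
ft_force: [0.3, 0.6, -0.1]
finger_gap: 0.0828
grip_force: 0.0
```

Emit:
{"api": "move_arm", "payload": {
  "plan": [
    [[0,0,0],[0,0,-0.3],8.3],
    [[0,0,0],[0,0,-0.7],8.3],
    [[0,0,0],[0,0,-1.5],8.3],
    [[0,0,0],[0,0,-2.5],8.3],
    [[0,0,0],[0,0,-4],8.3],
    [[0,0,0],[0,0,-4],8.3],
    [[0,0,0],[0,0,-4],8.3],
    [[0,0,0],[0,0,-3],8.3],
    [[0,0,0],[0,0,0],8.3],
    [[0,0,0],[0,0,0],8.3]
  ]
}}

```text
time: 28.78
position: [0.5213, 0.3792, 0.2052]
tcp_rot: [-3.136, -0.126, -0.006]
ft_force: [0.1, 0.0, -1.4]
finger_gap: 0.083
grip_force: 0.0
```

Run:
```python
from h import *
s,im,d,m=cap('wrist');P=pts(s,d,m);cv2.imwrite('pics/w4.png',im);print(s['time'],s['ft_force'].round(1))
hsv=cv2.cvtColor(im,cv2.COLOR_BGR2HSV)
sl=(hsv[...,0]>12)&(hsv[...,0]<32)&(P[...,2]>.02)&(P[...,2]<.04)&(abs(P[...,1]-.378)<.045)
for r in rects(P,sl): print(r)
q=P[sl];A=np.c_[q[:,:2]-[.52,.3775],np.ones(len(q))];print(len(q),np.linalg.lstsq(A,q[:,2],rcond=None)[0].round(4))
s,im,d,m=cap('top');P=pts(s,d,m)
for r in rects(P,slipmask(im,P)): print(r)
```

```text
28.7833 [ 0.1  0.  -1.4]
(array([520.9, 377.6]), 214.5, 64.3, 4.66, np.float64(26.9), array([253., 158.]), np.int32(12538))
12538 [0.0004 0.0002 0.0269]
(array([898.1, 729.2]), 100.4, 42.9, -88.78, np.float64(65.4), array([59., 49.]), np.int32(267))
(array([794.5, 236.3]), 213.0, 105.3, -88.55, np.float64(65.2), array([198.,  79.]), np.int32(1429))
(array([534.4,  56.9]), 217.8, 65.8, -29.9, np.float64(71.5), array([248., 154.]), np.int32(1153))
```

View pics/w4.png

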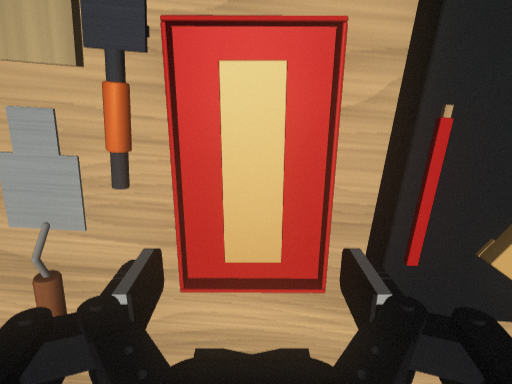

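The slip lies flat and centred in the tray (253,158), top at 27 mm. Slip A has not moved.

```bash
python3 -c "
from cell import ctrl
print(ctrl.close_job())"
```

```text
the job is handed in; nothing more can be done
None
```

The warped slip is the one nearer the straightedge, at about (0.54, −0.22). I held its rocking corner down until it bore on the plate, then laid the slip flat, face up and centred in the red tray; the sound slip did not move, and I handed the job in at about 29 s.

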